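Level the slab roller: three clicks on the low end, and hold

TASK

One end of the slab roller's upper roller has already been raised to the third stop; at the other end the index knob still stands at its zero stop, with its pointer on the broad mark. Find that low end, turn its knob clockwise by feel, three clicks to the third stop and not past it, so that the roller lies level, and finish still gripping the knob there so that it cannot slip while I tighten the lock screw. Leave the other knob as it is, and do not disturb the ware and tools lying about.

Things in the scene. Friction and masses are not known exactly. Their poses are not given: they have to be found in the camera images.
- slab_roller: the bench slab roller, fixed: rails with a plywood bed board 460 x 272 mm, its top 74 mm above the table, and a grey cheek at each end of the roller. Origin on the table under its middle; y runs along the roller from cheek to cheek, -x is the side nearest the robot. The knob axes stand at y = +170 and -170 mm. A crank, at most 110 mm high, stands out on the -y side.
- index_a (a joint): turn in rad of knob a, one of two like index knobs (on the +y or the -y cheek: varies), 0 at the zero stop, growing clockwise from above. A spring plunger makes stops every 24 degrees (0.419): 0 to 5, the third at 1.257; a click lifts that roller end 2 mm. About 0.3 N m leaves a stop; past half-way it snaps into the next, and it stays in a stop when let go.
- index_b (a joint): turn in rad of knob b, alike in every way: 0 at the zero stop, growing clockwise from above, stops every 0.419, the third at 1.257.
- roller: the upper roller, steel, 52 mm diameter, 276 mm long; origin at its middle, y axis along it. It rests at both ends on the bearing blocks that the knobs raise; at the start it is about 1 degree out of level.
- cup: loose bisque cup standing on the bed board, 68 mm across, 70 mm high; origin under its centre.
- rib: loose wooden rib (scraper) lying on the bed board beyond the roller, 90 x 45 x 8 mm; origin under its centre.
- planter: loose square clay box on the table, 100 x 100 x 85 mm; origin under its centre.
- tile_box: loose square dark clay box on the table, 85 x 85 x 65 mm; origin under its centre.
- slip_bottle: loose white plastic bottle on the table, 60 mm across, 150 mm high; origin under its centre.
- bowl: loose clay bowl on the table, 110 mm across, 50 mm high; origin under its centre.
- brush: loose brush lying on the table; origin under its middle.
- knob_a: knob a: an upright black bar, 50 mm long, 14 mm thick, from 167 to 203 mm above the table, gripped across its thickness from above. Origin on its vertical axis at the height to grip, 187 mm above the table; x lies along the bar, -x is the pointer end (at zero it looks along the machine's -x). Below: hub 36 mm across, and a steel index plate 82 mm across, its top 161 mm above the table.
- knob_b: knob b, with the same shape, sizes, origin and axes as knob a.
- pointer_a (a point): tip of the pointer nose at the foot of knob a's bar, 44 mm from its axis, 170 mm above the table; it passes over raised white marks, one per stop, the broad one at zero.
- pointer_b (a point): the same point on knob b.

How it is judged:
By the outcome, as a careful person would: the job done as asked, in the order asked, and still so for the second after the job is handed in, while the arm keeps its last pose, push and grip.
It also fails if it takes over 42 s, if anything falls off the work surface, if the arm or the gripper's body presses on something with over 40 N, if the wrist force passes 120 N, or if a joint passes its speed limit or range.

ROBOT

A 6-joint arm with a two-finger parallel gripper is mounted at the origin on the work surface. World frame = base frame: x ahead of the robot, y to its left, z up, the work surface at z = 0. Lengths are in mm, angles in rad, forces in N, time in s.
With the tool pointing down it reaches from about 275 to 1000 mm from the base axis. Payload 8.4 kg.
Tool frame: the origin (TCP) lies on the centre line of the jaws, within the pads' length; the fingertips stand r.tip_reach ahead of it and the grasp point (between the pads) lies 3 mm ahead of it (r.tip_reach is the distance from the TCP to the fingertips, in mm); z points along the fingers, y is the direction in which the jaws open and shut (so a half turn about z gives the same grasp; the last joint's range is limited). The gripper opens to 85 mm and grips with 20 to 120 N. Pads are 22 mm wide; open, the fingers measure 114 mm over their backs; the gripper's body (76 mm by 85 mm) begins 54 mm behind the grasp point. The pads swing forward as they close: fully open they stand 13 mm farther back than shut.
Start: joints at [-1.282, 0.353, 1.633, -0, 1.155, -0.002], TCP at [179.198, -598.762, 253.281] pointing down, gripper open.
Joint ranges: [-2.63, 2.63], [-0.92, 2.1], [0.06, 2.66], [-1.3, 4.44], [0, 2.69], [-3.02, 3.02]. Speed limits (rad/s): [2.22, 2.22, 2.79, 3.14, 3.14, 3.14].

INTERFACE

Orientations are given as [roll, pitch, yaw] about the fixed x, y, z axes, in that order (R = Rz(yaw) Ry(pitch) Rx(roll)).
In Python, from rig import sense, optics, r, nets gives the robot as it stands. The module is installed in compiled form; this text tells all that it offers.
- The arm moves only by the tool carry_out, never from a script. Its argument "increments" is a list that holds one entry, the list of rows, each a list of 6 numbers: the shift along the tool's x, y, z normalised to -1 to 1, where 1 is 40 cm, then the turn, a rotation vector about the tool's x, y, z normalised to -1 to 1, where 1 is 60 degrees. A call has 1 to 5 rows; each row is the pose to reach, as a shift and turn from the pose commanded when the call began, along the tool's axes at that moment; what a row does not reach only later rows make up. A row lasts 1/12 s, in which the tool goes at most 41.7 mm and 7.16 degrees, less where a joint would pass 70% of its speed; a pose out of reach is approached as far as the arm can. A call with a number of a shift or a turn outside -1 to 1 is refused whole. A call with a gripper value outside its range is refused whole. "hand" is the closure, from 0 (fully open) to 1 (shut), set as the call begins (left out, the last holds). The fingers move at their own pace and stop on an object; "squeeze" is the grip in N (left out, the last holds). Time passes only in rows, so rows that repeat a pose let the fingers close. It gives the time, the measured TCP pose, the force and the opening at its end, in the units of the state.
- sense(): the state, without advancing time (a new reading comes with each control period).
- optics.grab_frame(name): name is "scene" or "top"; returns a dict with "img" (420x560x3 uint8, red, green, blue), "range_z" (420x560 float32, mm along the optical axis (not along the pixel's ray), 0 where there is no reading), "fov_y" (degrees; the focal length in pixels is half the picture's height over the tangent of half this angle, whatever the lens; pixels are square), "cx", "cy" (the principal point, pixels), "k1" (the pictures are not rectified: a ray, as slopes to the right and down, at radius r is drawn at 1 + k1 r^2 times it, then the intrinsics apply), "R" (3x3) and "t" (3): a world point X has camera coordinates R X + t. Camera axes: x right, y down, z forward; pixel columns grow to the right and rows downward; lengths in mm; the calibration is good to about 2 mm. A picture is of the moment at which its call begins.
- r.sign_off(): hands the job in, once; it reports no verdict.
Trained networks look in the newest picture that a camera, given by its name, has taken for a name from the list of things; names that differ only in an ending like _2 or _b are one class to them, and where a whole thing is asked for, a point or a joint stands for the part that bears it (a point fixed in the world has none). Each returns a list of dicts, best first, with "confidence" (0 to 1); they miss things now and then, are a little off and sometimes report something else, mostly with a low value. They report only what shows in the picture. A call takes as long as a camera call.
- nets.trace(target, camera): "mask" (420x560 bool, what is visible of it).
- nets.tip_of(target, camera): "point" ([x, y, z] in mm, in world coordinates, good to about 4 mm: a listed point, or the origin of a listed thing).
The state is a dict: "clock": time; "qpos": joint angles; "qvel": joint speeds; "joint_efforts": joint torques, N m; "eef_pos": TCP position; "tcp_rot": TCP orientation; "contact_force": force on the tool from outside, world axes, zero at the start; "wrist_torque": the same for the moment, N m; "opening": opening from 0.0 (shut) to 1.0 (fully open).
Only numpy, scipy, OpenCV 4.12 (cv2) and the standard library are available. Lean on these libraries where they do the work, as an engineer would, in place of code of your own. Each camera call takes 0.05 s, during which the arm holds its last target.

## Working session

There is one attempt and no reset: what is moved stays moved. The work goes in short steps, Python scripts to look and compute and a tool call to move; the robot and the scene stay as the last step left them, time stands still between calls to the robot, and variables do not carry over. Pictures are saved under pics/ and viewed, and the job is handed in when it is done.

Besides the shell and the picture viewer there is one more tool, called after "Emit:" as name(argument=value, ...), one argument or row to a line, values as JSON. carry_out: Moves the arm, as the interface text tells. Its arguments: {"type":"object","properties":{"increments":{"type":"array","items":{"type":"array","items":{"type":"array","items":{"type":"number","minimum":-1,"maximum":1}}}},"hand":{"type":"number"},"squeeze":{"type":"number"}},"required":["increments"]}

```bash
mkdir -p pics; cat > h.py <<'E'
import numpy as np, cv2
from rig import sense, optics, r, nets
def grab(n,save=None):
    f=optics.grab_frame(n)
    if save: cv2.imwrite('pics/'+save,f['img'][:,:,::-1])
    return f
def foc(f): return f['img'].shape[0]/2/np.tan(np.radians(f['fov_y'])/2)
def cloud(f):
    h,w=f['range_z'].shape; F=foc(f)
    K=np.array([[F,0,f['cx']],[0,F,f['cy']],[0,0,1.]])
    u,v=np.meshgrid(np.arange(w),np.arange(h))
    p=np.stack([u,v],-1).reshape(-1,1,2).astype(float)
    n=cv2.undistortPoints(p,K,np.array([f['k1'],0,0,0,0.])).reshape(h,w,2)
    z=f['range_z'][...,None]
    c=np.concatenate([n*z,z],-1)
    return (c-np.array(f['t']))@np.array(f['R'])
def proj(f,X):
    F=foc(f);K=np.array([[F,0,f['cx']],[0,F,f['cy']],[0,0,1.]])
    rv,_=cv2.Rodrigues(np.array(f['R'],float))
    return cv2.projectPoints(np.array(X,float).reshape(-1,1,3),rv,np.array(f['t'],float),K,np.array([f['k1'],0,0,0,0.]))[0].reshape(-1,2)
E
python3 - <<'E'
from h import *
print(sense(), r.tip_reach)
np.set_printoptions(precision=1,suppress=True)
for c in('scene','top'):
    f=grab(c,c+'0.png')
    print(c,f['fov_y'],f['k1'],-np.array(f['R']).T@f['t'])
    for t in('knob_a','knob_b','pointer_a','pointer_b','slab_roller','roller','slip_bottle','cup','planter','tile_box'):
        try: print(t,[(np.array(d['point']),round(d['confidence'],2)) for d in nets.tip_of(t,c)][:3])
        except Exception as e: print(t,e)
E
```

```text
{'clock': 0.0, 'qpos': array([-1.28239808e+00,  3.53629324e-01,  1.63417798e+00, -7.63834634e-06,
        1.15517700e+00, -2.40587488e-03]), 'qvel': array([-0.0023115 , -0.00108775,  0.00066772,  0.00047161, -0.00059579,
        0.00240246]), 'joint_efforts': array([-5.12947952e-05, -6.05254269e+01, -3.42056787e+01,  1.66994428e-04,
        9.39206657e-03,  4.90686693e-05]), 'eef_pos': array([ 179.0644206 , -598.31666439,  252.55464768]), 'tcp_rot': array([-3.14020099e+00,  3.63560268e-06,  2.90807209e-01]), 'contact_force': array([0.51579639, 0.32099921, 0.09453368]), 'wrist_torque': array([-0.01059744,  0.00559342, -0.01945322]), 'opening': 0.9988708394124165} 22.0
scene 51.53780902988443 0.01373157217045483 [1588.2   21.5  958.3]
knob_a [(array([565.7, 206.1, 185.9]), 0.78), (array([ 529.4, -131.5,  184.6]), 0.57)]
knob_b [(array([565.7, 206.1, 185.9]), 0.78), (array([ 529.4, -131.5,  184.6]), 0.57)]
pointer_a [(array([522.7, 213.4, 168.2]), 0.9), (array([517.2, -86.5, 165.5]), 0.85)]
pointer_b [(array([522.7, 213.4, 168.2]), 0.9), (array([517.2, -86.5, 165.5]), 0.85)]
slab_roller
[... 434 characters left out ...]
 523.7, -130. ,  186.9]), 0.7)]
knob_b [(array([567.7, 207.3, 185.9]), 0.77), (array([ 523.7, -130. ,  186.9]), 0.7)]
pointer_a [(array([521.6, 213.1, 168.9]), 0.89), (array([522.2, -86.3, 172.5]), 0.76)]
pointer_b [(array([521.6, 213.1, 168.9]), 0.89), (array([522.2, -86.3, 172.5]), 0.76)]
slab_roller [(array([548.5,  36.8,   0.9]), 0.79)]
roller [(array([548. ,  34.4, 105.4]), 0.92), (array([ 470.9, -519.7,   -0.7]), 0.56)]
slip_bottle [(array([ 469.1, -521.7,   -0.3]), 0.71), (array([ 649.2, -477.7,    2.5]), 0.48)]
cup [(array([408.4,  -3.1,  74.4]), 0.83), (array([548.1,  37. , 105.2]), 0.37)]
planter [(array([434.1, 481.8,  -3.3]), 0.63)]
tile_box [(array([670.8, 448.1,  -3.5]), 0.78)]
```

View pics/scene0.png

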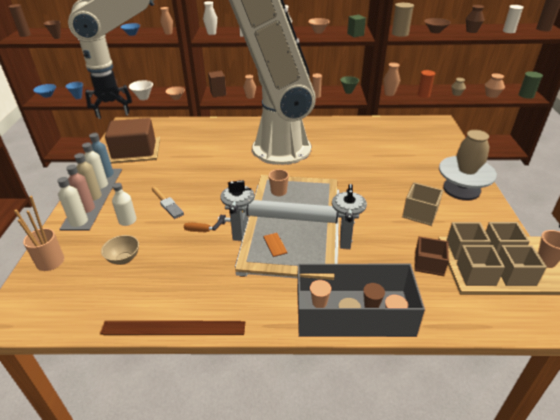

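View pics/top0.png

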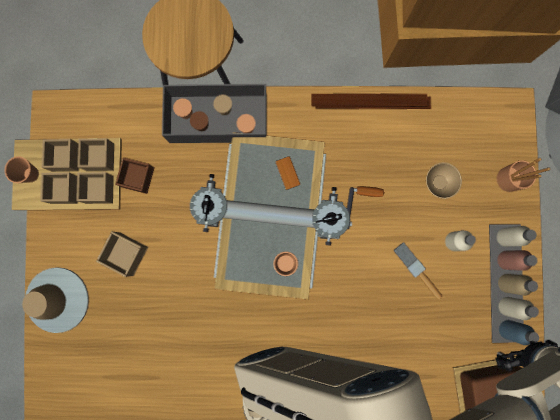

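```bash
python3 - <<'E'
from h import *
np.set_printoptions(precision=1,suppress=True)
f=grab('top');P=cloud(f)
fs=grab('scene');Ps=cloud(fs)
for nm,ff in(('top',f),('scene',fs)):
  for C in([567,207,187],[525,-131,187]):
    u,v=proj(ff,[C])[0].astype(int); print(nm,C,u,v)
    s=26 if nm=='top' else 35
    im=cv2.resize(ff['img'][v-s:v+s,u-s:u+s,::-1],(400,400),interpolation=cv2.INTER_CUBIC)
    cv2.imwrite(f'pics/c_{nm}_{C[1]}.png',im)
a=[cv2.imread(f'pics/c_{n}_{y}.png') for n in('top','scene') for y in(207,-131)]
m=np.vstack([np.hstack(a[:2]),np.hstack(a[2:])]);cv2.imwrite('pics/crops.png',cv2.resize(m,(600,600)))
for C in([567,207],[525,-131]):
  for n,Q in(('top',P),('scene',Ps)):
    d=np.hypot(Q[...,0]-C[0],Q[...,1]-C[1])
    m=(d<40)&(Q[...,2]>185)&(Q[...,2]<215); q=Q[m]
    (cx,cy),(w,h),a=cv2.minAreaRect(q[:,:2].astype(np.float32))
    e=np.linalg.svd(q[:,:2]-q[:,:2].mean(0))[2][0] if len(q)>2 else 0
    print(n,C,len(q),q.mean(0),np.median(q[:,2]),'rect',cx,cy,w,h,a,'pca',e,np.degrees(np.arctan2(e[1],e[0])))
# heights above 150 near knobs, top view
m=(P[...,2]>205)&(P[...,0]>300)&(P[...,0]<800)&(abs(P[...,1])<400); print(m.sum(), P[m][:5])
# roller end heights
E
```

```text
top [567, 207, 187] 206 204
top [525, -131, 187] 332 219
scene [567, 207, 187] 349 193
scene [525, -131, 187] 235 185
top [567, 207] 96 [567.5 206.6 201.4] 202.54633071491384 rect 567.6168212890625 207.67156982421875 11.978311538696289 49.05448532104492 83.5093002319336 pca [-1.   0.1] 173.4234396354847
scene [567, 207] 74 [575.9 206.  199.4] 201.8077393360241 rect 570.00634765625 206.95814514160156 12.817625045776367 51.59272766113281 84.27983856201172 pca [ 1.  -0.1] -5.430042637936846
top [525, -131] 103 [ 529.1 -128.3  202.5] 202.7309529836524 rect 529.3440551757812 -128.49569702148438 13.997368812561035 49.0460090637207 10.994441986083984 pca [-0.2  1. ] 100.7753246948637
scene [525, -131] 118 [ 533.2 -129.8  196.9] 198.33704291843736 rect 530.7940673828125 -129.85797119140625 15.711276054382324 49.273582458496094 10.273198127746582 pca [-0.2  1. ] 101.68768804661559
939 [[ 427.4    5.3 1625.6]
 [ 427.4    5.3 1625.6]
 [ 427.4    5.3 1625.6]
 [ 427.4    5.3 1625.6]
 [ 427.4    5.3 1625.6]]
```

View pics/crops.png

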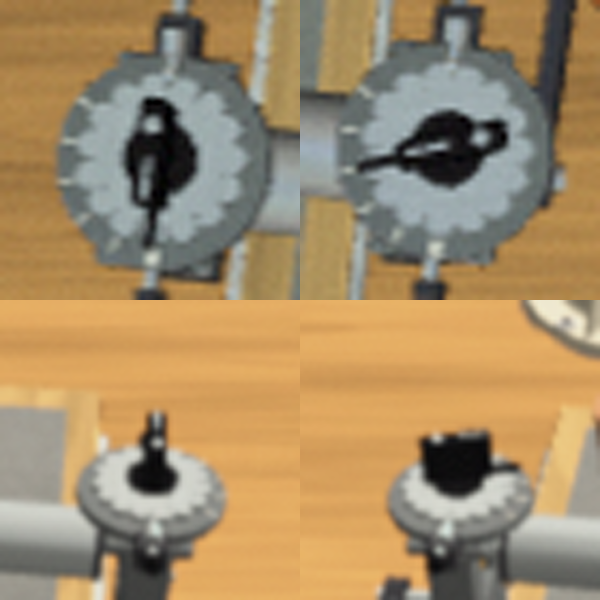

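```bash
python3 - <<'E'
from h import *
np.set_printoptions(precision=1,suppress=True)
f=grab('top');P=cloud(f)
A=np.array([567.6,207.5]);B=np.array([529.5,-128.6])
u=(A-B)/np.linalg.norm(A-B); print(np.linalg.norm(A-B), 'machine y axis deg',np.degrees(np.arctan2(u[1],u[0])), 'machine yaw', np.degrees(np.arctan2(-u[0],u[1])))
M=(A+B)/2; n=np.array([u[1],-u[0]])
q=P[...,:2]-M; s=q@u; l=q@n
for a in range(-130,131,20):
  m=(abs(s-a)<10)&(abs(l)<12)&(P[...,2]>100); z=P[m][:,2]
  print(a,m.sum(),np.percentile(z,[50,90]) if len(z) else '')
# clutter around +y knob and above table
for C in (A,B):
  d=np.hypot(*(P[...,:2]-C).transpose(2,0,1))
  for rr in range(0,180,20):
    m=(d>=rr)&(d<rr+20)&(P[...,2]<400); print(rr,P[m][:,2].max(),end=' ')
  print()
E
```

```text
338.25259792054817 machine y axis deg 83.53260921373389 machine yaw -6.467390786266116
-130 66 [158.5 167.5]
-110 67 [130.4 141.3]
-90 60 [129.6 134.8]
-70 62 [129.6 133.9]
-50 61 [129.9 133.6]
-30 62 [129.7 133.7]
-10 59 [129.  133.6]
10 60 [129.7 134.5]
30 61 [128.6 133.1]
50 61 [128. 131.]
70 60 [127.  130.8]
90 58 [127.3 130.6]
110 68 [127.1 132.8]
130 70 [157.3 162.3]
0 210.48524374141016 20 209.81866815609564 40 174.08553128316882 60 166.94494386552833 80 166.89965966754818 100 135.7233786149179 120 134.8742575637077 140 137.42837928224628 160 138.1120148694608 
0 210.860285355427 20 209.60983546489769 40 172.10800204826862 60 167.50217643269855 80 168.01587067509922 100 138.08701128764588 120 135.98852672038498 140 150.61307014048714 160 148.13702240111766
```

Looking at the pictures, the +y knob (top picture, about 207,206) has its bar and nose along machine −x on the broad mark, so it is the low end. The −y knob (about 332,219) points along +y, at its third stop. The roller is also lower at +y by about 2–3 mm or more. The target axis is about (567.5, 207.2), with the machine yaw about −6.5°.

```bash
cat > plan.py <<'E'
from h import *
import sys
from scipy.spatial.transform import Rotation as Ro
def plan(T,yawdeg,n=5,s=None):
    s=s or sense(); p=np.array(s['eef_pos']);R=Ro.from_euler('xyz',s['tcp_rot'])
    G=Ro.from_euler('xyz',[180,0,yawdeg],degrees=True)
    d=R.inv().apply(np.array(T)-p)
    rel=(R.inv()*G).as_rotvec(degrees=True)
    print('shift/400',np.round(d/400,4),'turn/60',np.round(rel/60,4),'| mm',np.round(d,1),'deg',np.round(rel,1),'yaw',round(np.degrees(s['tcp_rot'][2]),2))
if __name__=='__main__':
    plan([float(x) for x in sys.argv[1:4]],float(sys.argv[4]))
E
python3 plan.py 567.5 207.2 290 173.5
```

```text
shift/400 [ 1.5077 -1.6519 -0.0917] turn/60 [ 0.     -0.     -2.6139] | mm [ 603.1 -660.8  -36.7] deg [   0.    -0.  -156.8] yaw 16.66
```

Emit:
carry_out(
  increments=[
    [[0.03,-0.03,-0.09,0,0,-0.11],[0.095,-0.1,-0.09,0,0,-0.22],[0.16,-0.175,-0.09,0,0,-0.33],[0.225,-0.245,-0.09,0,0,-0.44],[0.29,-0.315,-0.09,0,0,-0.55]],
  ],
  hand=0,
)

```text
clock: 1.67
eef_pos: [254.5, -443.3, 289.4]
tcp_rot: [3.141, 0.0, 0.872]
contact_force: [1.0, -1.4, -0.2]
opening: 1.0
```

```bash
python3 plan.py 567.5 207.2 290 173.5
```

```text
shift/400 [ 1.7483 -0.4474 -0.0018] turn/60 [ 2.0000e-04  4.0000e-04 -2.0592e+00] | mm [ 699.3 -179.    -0.7] deg [   0.     0.  -123.6] yaw 49.95
```

Emit:
carry_out(
  increments=[
    [[0.1,-0.025,0,0,0,-0.115],[0.2,-0.05,0,0,0,-0.23],[0.3,-0.075,0,0,0,-0.345],[0.4,-0.1,0,0,0,-0.46],[0.5,-0.125,0,0,0,-0.575]],
  ],
)

```text
clock: 2.08
eef_pos: [345.9, -258.2, 289.6]
tcp_rot: [3.141, 0.0, 1.474]
contact_force: [1.1, -0.7, 0.5]
opening: 0.998
```

```bash
python3 plan.py 567.5 207.2 290 173.5
```

```text
shift/400 [ 1.2115e+00  4.3930e-01 -1.2000e-03] turn/60 [ 3.0000e-04  9.0000e-04 -1.4838e+00] | mm [484.6 175.7  -0.5] deg [  0.    0.1 -89. ] yaw 84.47
```

Emit:
carry_out(
  increments=[
    [[0.095,0.034,0,0,0,-0.115],[0.19,0.068,0,0,0,-0.23],[0.285,0.102,0,0,0,-0.345],[0.38,0.136,0,0,0,-0.46],[0.475,0.17,0,0,0,-0.575]],
  ],
)

```text
clock: 2.5
eef_pos: [433.0, -75.9, 289.7]
tcp_rot: [3.141, 0.001, 2.077]
contact_force: [1.4, -0.4, 0.5]
opening: 0.998
```

```bash
python3 plan.py 567.5 207.2 290 173.5
```

```text
shift/400 [ 4.560e-01  6.373e-01 -6.000e-04] turn/60 [ 4.000e-04  1.000e-03 -9.083e-01] | mm [ 1.824e+02  2.549e+02 -2.000e-01] deg [  0.    0.1 -54.5] yaw 119.0
```

Emit:
carry_out(
  increments=[
    [[0.056,0.08,0,0,0,-0.115],[0.112,0.16,0,0,0,-0.23],[0.168,0.24,0,0,0,-0.345],[0.224,0.32,0,0,0,-0.46],[0.28,0.4,0,0,0,-0.575]],
  ],
)

```text
clock: 2.92
eef_pos: [519.7, 99.2, 289.5]
tcp_rot: [3.141, 0.0, 2.68]
contact_force: [0.7, -1.1, 0.3]
opening: 1.0
```

```bash
python3 plan.py 567.5 207.2 290 173.5
```

```text
shift/400 [ 0.0134  0.2949 -0.0013] turn/60 [ 2.000e-04  5.000e-04 -3.329e-01] | mm [  5.3 118.   -0.5] deg [  0.   0. -20.] yaw 153.52
```

Emit:
carry_out(
  increments=[
    [[0.003,0.09,0,0,0,-0.1],[0.006,0.18,0,0,0,-0.2],[0.01,0.25,0.03,0,0,-0.3],[0.012,0.285,0.06,0,0,-0.325],[0.012,0.285,0.08,0,0,-0.325]],
  ],
)

```text
clock: 3.33
eef_pos: [567.0, 203.8, 256.1]
tcp_rot: [3.141, -0.0, 3.017]
contact_force: [-1.5, -0.5, -1.4]
opening: 1.003
```

```bash
python3 - <<'E'
from plan import *
np.set_printoptions(precision=1,suppress=True)
plan([567.5,207.2,191],173.5)
for c in('scene','top'):
    f=grab(c,c+'1.png'); print(c,[(np.array(d['point']),round(d['confidence'],2)) for d in nets.tip_of('knob_a',c)][:3])
    if c=='scene':
        u,v=proj(f,[[567,207,187]])[0].astype(int); cv2.imwrite('pics/s1c.png',cv2.resize(f['img'][v-70:v+50,u-60:u+60,::-1],(600,600),interpolation=cv2.INTER_CUBIC))
plan([567.5,207.2,191],173.5)
E
```

```text
shift/400 [-0.   0.   0.2] turn/60 [ 0. -0. -0.] | mm [-0.   3.4 65.1] deg [ 0.  -0.  -0.6] yaw 172.89
scene [(array([ 531. , -131.4,  186. ]), 0.67), (array([562.5, 205.2, 185.5]), 0.56)]
top [(array([ 527.6, -130.8,  187.9]), 0.93), (array([568.2, 205.6, 189.4]), 0.39)]
shift/400 [-0.   0.   0.2] turn/60 [-0. -0. -0.] | mm [-0.6  7.3 66.4] deg [-0.  -0.  -0.9] yaw 172.58
```

View pics/s1c.png

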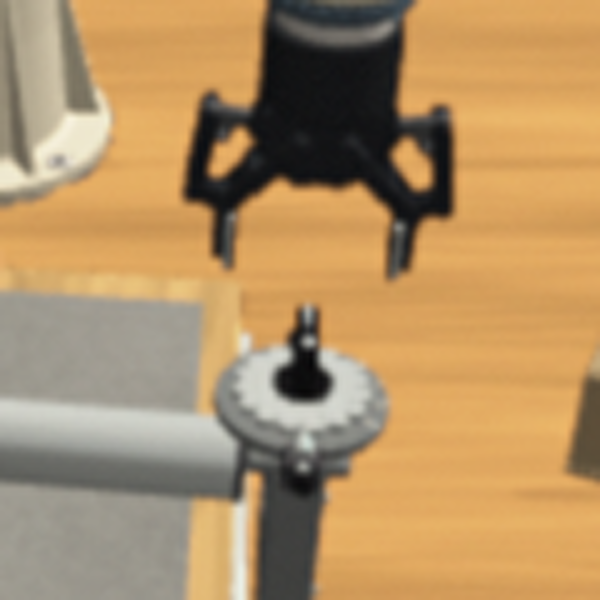

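The picture shows the open jaws at (225,260) and (395,270) straddling the bar at (308,330). The jaws are about 7 mm short in y, so I will correct that and go down.

Emit:
carry_out(
  increments=[
    [[0,0.008,0.04,0,0,-0.01],[-0.001,0.018,0.08,0,0,-0.015],[-0.001,0.018,0.11,0,0,-0.015],[-0.001,0.018,0.12,0,0,-0.015],[-0.001,0.018,0.12,0,0,-0.015]],
  ],
)

```text
clock: 3.95
eef_pos: [567.1, 207.2, 208.7]
tcp_rot: [-3.141, -0.001, 3.028]
contact_force: [0.2, 0.2, -0.3]
opening: 1.001
```

```bash
python3 plan.py 567.5 207.2 191 173.5
```

```text
shift/400 [-0.0009  0.0002  0.0443] turn/60 [-0.0008 -0.0013 -0.0001] | mm [-0.4  0.1 17.7] deg [-0.  -0.1 -0. ] yaw 173.49
```

Emit:
carry_out(
  increments=[
    [[-0.001,0,0.02,0,0,0],[-0.001,0,0.035,0,0,0],[-0.001,0,0.042,0,0,0],[-0.001,0,0.044,0,0,0],[-0.001,0,0.044,0,0,0]],
  ],
)

```text
clock: 4.37
eef_pos: [568.0, 208.0, 191.5]
tcp_rot: [-3.141, -0.0, 3.029]
contact_force: [0.7, 0.0, -1.2]
opening: 0.999
```

Emit:
carry_out(
  increments=[
    [[0,0,0,0,0,0],[0,0,0,0,0,0],[0,0,0,0,0,0],[0,0,0,0,0,0],[0,0,0,0,0,0]],
  ],
  hand=0.7,
  squeeze=30,
)

```text
clock: 4.78
eef_pos: [568.2, 208.1, 191.8]
tcp_rot: [3.141, 0.0, 3.029]
contact_force: [-0.6, -0.7, -0.4]
opening: 0.315
```

```bash
python3 - <<'E'
from plan import *
plan([567.5,207.2,191],173.5); s=sense(); print(s['contact_force'],s['wrist_torque'],s['opening'])
f=grab('scene');u,v=proj(f,[[567,207,187]])[0].astype(int); cv2.imwrite('pics/s2c.png',cv2.resize(f['img'][v-70:v+50,u-60:u+60,::-1],(600,600),interpolation=cv2.INTER_CUBIC))
E
```

```text
shift/400 [ 0.0014 -0.0025  0.0021] turn/60 [0.0001 0.0003 0.0011] | mm [ 0.6 -1.   0.8] deg [0.  0.  0.1] yaw 173.57
[-0.60791312 -0.65664314 -0.42649042] [-0.0094302   0.00011273 -0.00212616] 0.315225947978102
```

View pics/s2c.png

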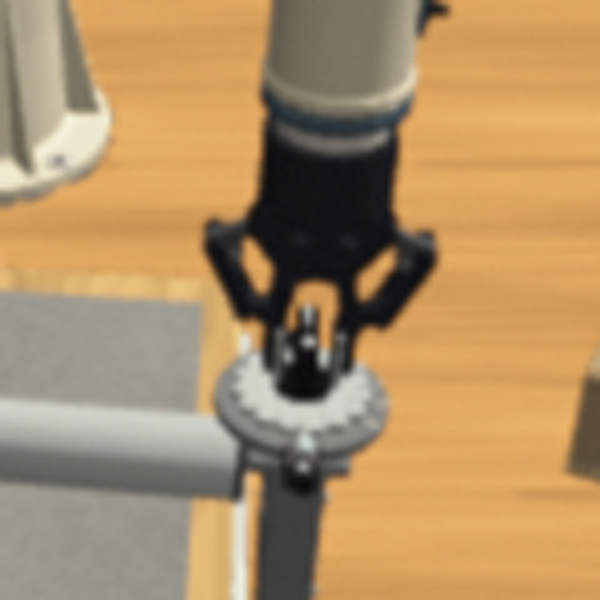

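The picture shows the bar top at (308,315), centred between the pads at (275,350) and (342,350). Closing lightly first.

Emit:
carry_out(
  increments=[
    [[0.001,-0.001,0.002,0,0,0],[0.001,-0.001,0.002,0,0,0],[0.001,-0.001,0.002,0,0,0],[0.001,-0.001,0.002,0,0,0]],
  ],
  hand=1,
  squeeze=30,
)

```text
clock: 5.17
eef_pos: [567.7, 207.4, 191.1]
tcp_rot: [-3.141, 0.0, 3.029]
contact_force: [-1.4, -4.4, 4.2]
opening: 0.158
```

```bash
python3 - <<'E'
from plan import *
plan([567.5,207.2,191],173.5); s=sense(); print(s['contact_force'],s['wrist_torque'],s['opening'],s['qpos'][5])
E
```

```text
shift/400 [ 0.0005 -0.0004  0.0003] turn/60 [-0.0005  0.0002  0.0011] | mm [ 0.2 -0.2  0.1] deg [-0.   0.   0.1] yaw 173.57
[-1.40256063 -4.41199699  4.17818365] [-0.55482419  0.07847791  0.02557508] 0.15814821756562175 -1.1101799353162123
```

Emit:
carry_out(
  increments=[
    [[0,0,0,0,0,0],[0,0,0,0,0,0],[0,0,0,0,0,0],[0,0,0,0,0,0]],
  ],
  squeeze=90,
)

```text
clock: 5.5
eef_pos: [567.8, 207.3, 191.3]
tcp_rot: [-3.141, 0.0, 3.029]
contact_force: [-1.5, -4.7, 6.0]
opening: 0.15
```

```bash
cat > st.py <<'E'
from h import *
np.set_printoptions(precision=2,suppress=True)
s=sense(); y=np.degrees(s['tcp_rot'][2]); y=y%360
print('yaw',round(y,2),'turned from 173.5:',round(173.5-y,2),'F',s['contact_force'],'M',s['wrist_torque'],'op',round(s['opening'],4),'pos',s['eef_pos'])
E
python3 st.py
```

```text
yaw 173.56 turned from 173.5: -0.06 F [-1.51 -4.73  6.  ] M [-0.58  0.15  0.11] op 0.1502 pos [567.76 207.34 191.25]
```

Emit:
carry_out(
  increments=[
    [[0,0,0,0,0,0.04],[0,0,0,0,0,0.08],[0,0,0,0,0,0.12],[0,0,0,0,0,0.16]],
  ],
)

```text
clock: 5.83
eef_pos: [567.7, 207.1, 191.2]
tcp_rot: [-3.141, 0.0, 2.86]
contact_force: [-0.2, -6.1, 7.6]
opening: 0.149
```

```bash
python3 st.py
```

```text
yaw 163.86 turned from 173.5: 9.64 F [-0.15 -6.14  7.63] M [-0.66  0.1   0.09] op 0.1493 pos [567.69 207.12 191.24]
```

Emit:
carry_out(
  increments=[
    [[0,0,0,0,0,0.04],[0,0,0,0,0,0.08],[0,0,0,0,0,0.12]],
  ],
)

```text
clock: 6.08
eef_pos: [567.7, 206.9, 191.3]
tcp_rot: [-3.14, 0.0, 2.734]
contact_force: [-2.3, -6.1, 5.5]
opening: 0.149
```

```bash
python3 st.py
```

```text
yaw 156.65 turned from 173.5: 16.85 F [-2.29 -6.08  5.45] M [-1.05  0.38 -0.05] op 0.1492 pos [567.66 206.94 191.27]
```

Emit:
carry_out(
  increments=[
    [[0,0,0,0,0,0.04],[0,0,0,0,0,0.08],[0,0,0,0,0,0.12],[0,0,0,0,0,0.12]],
  ],
)

```text
clock: 6.42
eef_pos: [567.5, 206.8, 191.2]
tcp_rot: [-3.14, 0.0, 2.608]
contact_force: [-1.2, -6.8, 6.2]
opening: 0.149
```

```bash
python3 st.py
```

```text
yaw 149.42 turned from 173.5: 24.08 F [-1.2  -6.78  6.17] M [-1.03  0.32  0.05] op 0.1491 pos [567.53 206.8  191.24]
```

```bash
python3 - <<'E'
from h import *
o=[]
for c in('scene','top'):
    f=grab(c);u,v=proj(f,[[567,207,187]])[0].astype(int)
    s=45 if c=='scene' else 30
    o.append(cv2.resize(f['img'][v-s:v+s,u-s:u+s,::-1],(400,400),interpolation=cv2.INTER_CUBIC))
    print(c,[(np.round(d['point'],1),round(d['confidence'],2)) for d in nets.tip_of('pointer_a',c)])
cv2.imwrite('pics/k3.png',np.hstack(o))
E
python3 st.py
```

```text
scene [(array([519.5, -85.4, 167.3]), 0.85), (array([527.7, 233.6, 171.5]), 0.74)]
top [(array([522.4, -88.3, 169.7]), 0.92), (array([529.8, 229.4, 170.4]), 0.45)]
yaw 149.57 turned from 173.5: 23.93 F [-0.89 -6.91  6.88] M [-1.03  0.32  0.05] op 0.1501 pos [567.55 206.79 191.24]
```

View pics/k3.png

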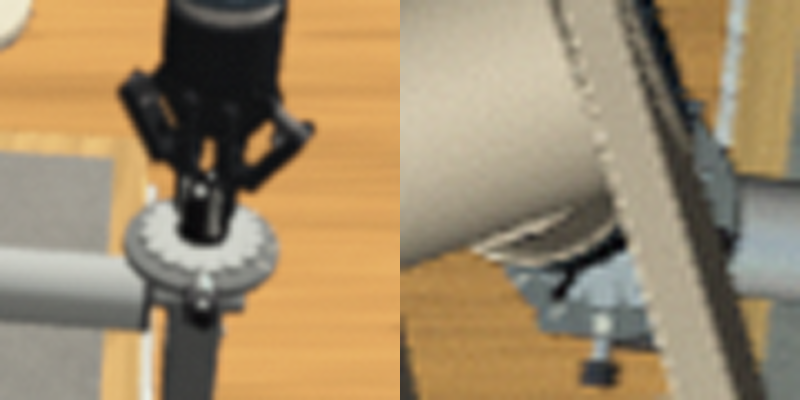

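The nose (left picture about 205,185; right picture about 560,290) has turned with the bar. The measured pointer is at about 25.8° and the grip at 23.9°, so it is at stop 1. I will sample the torque more finely on click two.

Emit:
carry_out(
  increments=[
    [[0,0,0,0,0,0.04],[0,0,0,0,0,0.08],[0,0,0,0,0,0.08]],
  ],
)

```text
clock: 6.87
eef_pos: [567.5, 206.7, 191.3]
tcp_rot: [-3.14, 0.001, 2.524]
contact_force: [-2.5, -7.3, 6.6]
opening: 0.152
```

```bash
python3 st.py
```

```text
yaw 144.63 turned from 173.5: 28.87 F [-2.51 -7.3   6.61] M [-1.07  0.26  0.17] op 0.152 pos [567.5  206.71 191.26]
```

Emit:
carry_out(
  increments=[
    [[0,0,0,0,0,0.04],[0,0,0,0,0,0.08],[0,0,0,0,0,0.08]],
  ],
)

```text
clock: 7.12
eef_pos: [567.4, 206.6, 191.2]
tcp_rot: [-3.14, 0.001, 2.44]
contact_force: [-1.4, -7.1, 7.1]
opening: 0.154
```

```bash
python3 st.py
```

```text
yaw 139.82 turned from 173.5: 33.68 F [-1.4  -7.11  7.14] M [-1.04  0.36  0.18] op 0.1539 pos [567.41 206.61 191.23]
```

Emit:
carry_out(
  increments=[
    [[0,0,0,0,0,0.04],[0,0,0,0,0,0.08],[0,0,0,0,0,0.08]],
  ],
)

```text
clock: 7.37
eef_pos: [567.3, 206.5, 191.2]
tcp_rot: [-3.14, 0.001, 2.356]
contact_force: [-2.1, -8.7, 5.3]
opening: 0.151
```

```bash
python3 st.py
```

```text
yaw 135.01 turned from 173.5: 38.49 F [-2.06 -8.69  5.29] M [-1.26  0.51  0.04] op 0.1513 pos [567.31 206.49 191.25]
```

Emit:
carry_out(
  increments=[
    [[0,0,0,0,0,0.04],[0,0,0,0,0,0.08],[0,0,0,0,0,0.08]],
  ],
)

```text
clock: 7.62
eef_pos: [567.2, 206.4, 191.2]
tcp_rot: [-3.139, 0.001, 2.272]
contact_force: [-2.8, -8.6, 10.2]
opening: 0.147
```

```bash
python3 st.py
```

```text
yaw 130.2 turned from 173.5: 43.3 F [-2.78 -8.61 10.16] M [-1.24  0.38 -0.  ] op 0.1473 pos [567.21 206.41 191.21]
```

Emit:
carry_out(
  increments=[
    [[0,0,0,0,0,0.04],[0,0,0,0,0,0.08],[0,0,0,0,0,0.08]],
  ],
)

```text
clock: 7.87
eef_pos: [567.2, 206.4, 191.3]
tcp_rot: [-3.139, 0.001, 2.189]
contact_force: [-3.1, -10.2, 7.8]
opening: 0.149
```

```bash
python3 st.py
```

```text
yaw 125.43 turned from 173.5: 48.07 F [ -3.08 -10.23   7.84] M [-1.36  0.59  0.02] op 0.1486 pos [567.17 206.37 191.26]
```

Click two was felt: the torque rose to 0.18 before half-way and fell after it, and the grip now stands at 48.1°. For the third click I will shift about 1 mm to relieve the side force.

Emit:
carry_out(
  increments=[
    [[-0.0015,-0.002,0,0,0,0.04],[-0.0015,-0.002,0,0,0,0.08],[-0.0015,-0.002,0,0,0,0.08]],
  ],
)

```text
clock: 8.12
eef_pos: [567.0, 206.2, 191.3]
tcp_rot: [-3.141, 0.0, 2.105]
contact_force: [-1.7, -5.0, 4.2]
opening: 0.148
```

```bash
python3 st.py
```

```text
yaw 120.62 turned from 173.5: 52.88 F [-1.71 -4.98  4.17] M [-0.69  0.48  0.2 ] op 0.1482 pos [567.03 206.25 191.26]
```

Emit:
carry_out(
  increments=[
    [[0,0,0,0,0,0.04],[0,0,0,0,0,0.08],[0,0,0,0,0,0.08]],
  ],
)

```text
clock: 8.37
eef_pos: [566.9, 206.2, 191.2]
tcp_rot: [-3.14, 0.0, 2.021]
contact_force: [-2.6, -5.0, 7.2]
opening: 0.154
```

```bash
python3 st.py
```

```text
yaw 115.82 turned from 173.5: 57.68 F [-2.59 -5.03  7.24] M [-0.75  0.57  0.17] op 0.1541 pos [566.91 206.2  191.22]
```

Emit:
carry_out(
  increments=[
    [[0,0,0,0,0,0.04],[0,0,0,0,0,0.08],[0,0,0,0,0,0.08]],
  ],
)

```text
clock: 8.62
eef_pos: [566.8, 206.1, 191.2]
tcp_rot: [-3.14, 0.001, 1.937]
contact_force: [-4.2, -4.5, 11.2]
opening: 0.149
```

```bash
python3 st.py
```

```text
yaw 111.01 turned from 173.5: 62.49 F [-4.16 -4.47 11.24] M [-0.77  0.6  -0.03] op 0.1486 pos [566.81 206.11 191.23]
```

Emit:
carry_out(
  increments=[
    [[0,0,0,0,0,0.04],[0,0,0,0,0,0.08],[0,0,0,0,0,0.08]],
  ],
)

```text
clock: 8.87
eef_pos: [566.7, 206.1, 191.2]
tcp_rot: [-3.14, 0.001, 1.854]
contact_force: [-4.4, -5.7, 5.8]
opening: 0.152
```

```bash
python3 st.py
```

```text
yaw 106.2 turned from 173.5: 67.3 F [-4.43 -5.74  5.83] M [-0.93  0.8  -0.11] op 0.1517 pos [566.68 206.07 191.24]
```

Emit:
carry_out(
  increments=[
    [[0,0,0,0,0,0.04],[0,0,0,0,0,0.065],[0,0,0,0,0,0.065],[0,0,0,0,0,0.065]],
  ],
)

```text
clock: 9.2
eef_pos: [566.6, 206.1, 191.2]
tcp_rot: [-3.14, 0.001, 1.788]
contact_force: [-4.6, -4.9, 8.7]
opening: 0.151
```

```bash
python3 st.py
```

```text
yaw 102.44 turned from 173.5: 71.06 F [-4.65 -4.93  8.75] M [-0.92  0.75 -0.14] op 0.1505 pos [566.62 206.07 191.22]
```

Emit:
carry_out(
  increments=[
    [[-0.001,-0.0015,0,0,0,0.01],[-0.001,-0.0015,0,0,0,0.02],[-0.001,-0.0015,0,0,0,0.02],[-0.001,-0.0015,0,0,0,0.02]],
  ],
  squeeze=100,
)

```text
clock: 9.53
eef_pos: [566.6, 206.0, 191.3]
tcp_rot: [-3.141, 0.0, 1.767]
contact_force: [-3.2, -3.6, 7.2]
opening: 0.148
```

```bash
python3 st.py; python3 - <<'E'
from h import *
np.set_printoptions(precision=1,suppress=True)
o=[]
for c in('scene','top'):
    f=grab(c,c+'4.png');u,v=proj(f,[[567,207,187]])[0].astype(int)
    s=45 if c=='scene' else 30
    o.append(cv2.resize(f['img'][v-s:v+s,u-s:u+s,::-1],(400,400),interpolation=cv2.INTER_CUBIC))
    for _ in range(2): print(c,[(np.round(d['point'],1),round(d['confidence'],2)) for d in nets.tip_of('pointer_a',c)], [(np.round(d['point'],1),round(d['confidence'],2)) for d in nets.tip_of('knob_a',c)])
    if c=='scene':
        P=cloud(f);A=np.array([566.5,206.2]);B=np.array([529.5,-128.6]);u=(A-B)/np.linalg.norm(A-B);n=np.array([u[1],-u[0]]);q=P[...,:2]-(A+B)/2;S=q@u;l=q@n
        for a in range(-110,111,20):
            m=(abs(S-a)<10)&(abs(l)<12)&(P[...,2]>100);print(a,m.sum(),np.percentile(P[m][:,2],[50,90]))
cv2.imwrite('pics/k4.png',np.hstack(o))
E
python3 st.py
```

```text
yaw 101.27 turned from 173.5: 72.23 F [-3.16 -3.61  7.15] M [-0.5   0.5   0.14] op 0.1478 pos [566.57 206.03 191.29]
scene [(array([519.4, -88.3, 167.9]), 0.87), (array([554.3, 255.1, 169.6]), 0.6)] [(array([ 465.4, -522.6,   -0.4]), 0.69), (array([ 531.8, -131.3,  187.2]), 0.58)]
scene [(array([519.4, -88.3, 167.9]), 0.87), (array([554.3, 255.1, 169.6]), 0.6)] [(array([ 465.4, -522.6,   -0.4]), 0.69), (array([ 531.8, -131.3,  187.2]), 0.58)]
-110 36 [131.2 139.5]
-90 30 [130.9 133.5]
-70 36 [130.5 133.4]
-50 29 [132.3 134.2]
-30 32 [131.  133.5]
-10 31 [131.1 133.6]
10 32 [131.8 134.3]
30 34 [131.3 133.3]
50 32 [131. 134.]
70 35 [131.5 133.7]
90 134 [526.2 577.6]
110 139 [572.5 586.2]
top [(array([525. , -84.3, 170.3]), 0.6)] [(array([ 527.8, -127.1,  186. ]), 0.6), (array([520.9, -90.7, 171.1]), 0.54)]
top [(array([525. , -84.3, 170.3]), 0.6)] [(array([ 527.8, -127.1,  186. ]), 0.6), (array([520.9, -90.7, 171.1]), 0.54)]
yaw 101.27 turned from 173.5: 72.23 F [-3.33 -2.18  5.49] M [-0.43  0.52  0.09] op 0.1472 pos [566.58 206.05 191.29]
```

View pics/k4.png

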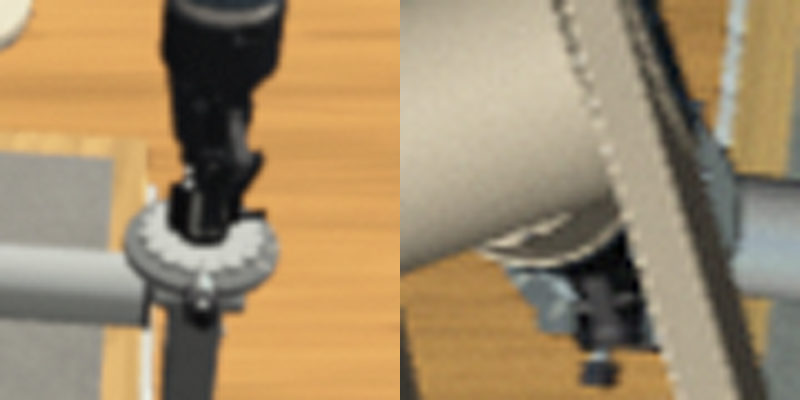

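View pics/scene4.png

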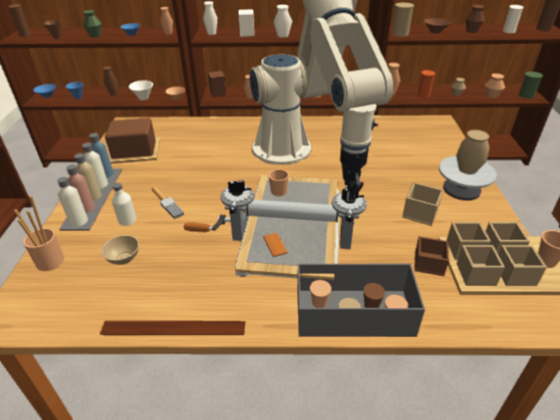

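The nose now points along +y (left picture about 258,213). The networks put it near 69.5° and the grip stands at 72.2°. The roller's top is level along what can be seen of it, and the side force is small. Handing in with the grip held.

```bash
python3 -c "
from rig import r
print(r.sign_off())"; python3 st.py
```

```text
the job is handed in; nothing more can be done
None
the job is handed in; nothing more can be done
```

The low end was the +y cheek. I gripped its knob across the bar, turned it clockwise three clicks to the third stop, and handed in with the jaws still holding it. The −y knob and the loose things were not touched.

**Last checks:**
- **Angle:** the grip had turned 72.2° against the 72° needed. The networks put the pointer near 69.5°, from one view only because the arm hides it from above. That is within their error of about 5° here.
- **Feel:** the torque rose before half-way and fell off after it on clicks two and three. The first click did not show clearly in the torque, so I confirmed it from the pictures. At the third stop the torque was back to its resting value, about 0.1 N m.
- **Roller:** its top measured level to about 1 mm along the part in view. The last 40 mm or so at the +y end was hidden by the gripper.
- **Grip and time:** the squeeze was set to 100 N, the outside force on the tool was about 7 N, and about 10 s of the 42 s were used.

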